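Switch off the heat lamp that was left on

ROBOT

A 7-joint arm with a two-finger parallel gripper is mounted at the origin on a cart in front of the work surface, level with it; the furniture and walls round the work are solid. World frame = base frame: x ahead of the robot, y to its left, z up, the work surface at z = 0. Lengths are in m, angles in degrees, forces in N, time in s.
With the tool pointing down it reaches from about 0.425 to 0.975 m from the base axis. Payload 16.7 kg.
Tool frame: the origin (TCP) lies on the centre line of the jaws, within the pads' length; the fingertips stand 8 mm ahead of it and the grasp point (between the pads) lies 11 mm behind it; y points along the fingers, x is the direction in which the jaws open and shut, and the axes are right-handed (so a half turn about y gives the same grasp; the last joint's range is limited). The gripper opens to 85 mm and grips with 20 to 120 N. Pads are 22 mm wide; open, the fingers measure 114 mm over their backs; the gripper's body (76 mm by 85 mm) begins 54 mm behind the grasp point. The pads swing forward as they close: fully open they stand 13 mm farther back than shut.
Start: joints at [-75.143, 24.414, 4.234, 92.017, -1.954, 63.644, -3.845], TCP at [0.268, 0.619, 0.201] pointing down, gripper open.
Joint ranges: [-163.25, 163.25], [-28.42, 122.38], [-70.27, 78.77], [12.13, 141.07], [-58.53, 238.53], [9.26, 117.41], [-156.51, 156.51]. Speed limits (degrees/s): [108.29, 108.29, 136.94, 136.94, 172.46, 172.46, 172.46].

INTERFACE

Orientations are given as a 3x3 rotation matrix whose columns are the frame's x, y, z axes.
In Python, from bench import r gives the robot as it stands. Calls block until the motion is done:
- r.move_ptp(position, orientation): joint-space move of the TCP to a pose.
- r.line_to(position, vel=0.15, orientation=None, f_stop=None): straight line of the TCP; orientation=None keeps the orientation; vel is the mean speed in m/s. With f_stop (N) it stops when the force on the tool has changed by that much, and returns True; else False.
- r.movej(angles): joint-space move.
- r.command_gripper(opening, strength=None): opening from 0.0 (shut) to 1.0 (fully open); strength is the grip in N (None keeps the last); returns when the fingers have stopped.
- r.wait(seconds).
- r.solve_ik(position, orientation): joint angles nearest the present ones, or None.
- r.grab_frame(name): name is "scene" or "top" or "wrist"; returns a dict with "pixels" (400x640x3 uint8, red, green, blue), "range_z" (400x640 float32, m along the optical axis (not along the pixel's ray), 0 where there is no reading), "fx", "fy", "cx", "cy" (pixels), "extrinsics" (4x4, takes a point from world to camera coordinates); the wrist camera has in their place "tool_from_camera" (4x4, takes a point from camera to tool coordinates, whose origin is the TCP and whose axes are the tool frame's). Camera axes: x right, y down, z forward; pixel columns grow to the right and rows downward; lengths in m; the calibration is good to about 2 mm. A picture is of the moment at which its call begins: read the wrist's pose just before it.
A pose or a line that the arm cannot do raises r.IKError and nothing moves.
- r.sign_off(): hands the job in, once; it reports no verdict.
Readings, each from a call of its own:
- r.get_clock(): time.
- r.get_joint_positions(): joint angles.
- r.get_qd(): joint speeds.
- r.get_joint_torque(): joint torques, N m.
- r.get_eef_pos(): TCP position.
- r.get_eef_rot(): TCP orientation.
- r.get_wrist_force(): force on the tool from outside, world axes, zero at the start.
- r.get_moment(): the same for the moment, N m.
- r.get_finger_gap(): opening from 0.0 (shut) to 1.0 (fully open).
Only numpy, scipy, OpenCV 4.12 (cv2) and the standard library are available. Lean on these libraries where they do the work, as an engineer would, in place of code of your own. Each camera call takes 0.05 s, during which the arm holds its last target.

TASK

One heat lamp was left on at closing: on the switch box one of the four identical keys is still latched down. With a closed fingertip tap all four keys lightly, one at a time from the leftmost to the rightmost, to feel which one it is, without clicking any key over; then press the latched key all the way down to its click and let go so that it pops up and all four stand up. Grip nothing, and leave the things round the box where they are.

Things in the scene. Friction and masses are not known exactly. Their poses are not given: they have to be found in the camera images.
- switch_box: heat-lamp switch box, fixed on the table: grey, 120 mm deep (its x), 236 mm wide (its y), face plate 60 mm above the table; origin in the middle of its underside, x away from the robot, y to its left, yaw within 0.25 rad. Four identical black keys 48 mm apart along y through the middle of the top, each in a 4 mm high bezel with a blank white strip behind; a conduit leaves the back, right
- place_1 (a point): point on the face plate (60 mm above the table) under the middle of the leftmost key, seen from the robot; fixed to the box
- place_2 (a point): point on the face plate (60 mm above the table) under the middle of the second from the left key, seen from the robot; fixed to the box
- place_3 (a point): point on the face plate (60 mm above the table) under the middle of the third from the left key, seen from the robot; fixed to the box
- place_4 (a point): point on the face plate (60 mm above the table) under the middle of the rightmost key, seen from the robot; fixed to the box
- switch_a: switch a, one of four identical ones; it carries key a, the only part of it that can be touched. Origin under the middle of the key at table height; axes as the box's. Letters say nothing about the order in the row or about which is latched
- key_a_top (a point): middle of the flat top of key a, moving with it. The cap is 36 mm deep (box x) and 31 mm wide (box y); its top is 75.5 mm above the table when up, 71.7 mm when latched down
- key_a (a joint): how far key a is down, m: 0 up, 0.0038 latched, 0.008 at its stop. Push-push, clicking over at the stop: pressed there with 8 N or more and let go, an up key stays latched and a latched one comes up; pressed less than 7.5 mm down, each goes back. An up key gives from 2 N on, 0.5 N more per mm (some 2 N more at 100 mm/s); a latched one does not give below 4 N; 6 N reach the stop
- switch_b: switch b, one of four identical ones; it carries key b, the only part of it that can be touched. Origin under the middle of the key at table height; axes as the box's. Letters say nothing about the order in the row or about which is latched
- key_b_top (a point): middle of the flat top of key b, moving with it. The cap is 36 mm deep (box x) and 31 mm wide (box y); its top is 75.5 mm above the table when up, 71.7 mm when latched down
- key_b (a joint): how far key b is down, m: 0 up, 0.0038 latched, 0.008 at its stop. Push-push, clicking over at the stop: pressed there with 8 N or more and let go, an up key stays latched and a latched one comes up; pressed less than 7.5 mm down, each goes back. An up key gives from 2 N on, 0.5 N more per mm (some 2 N more at 100 mm/s); a latched one does not give below 4 N; 6 N reach the stop
- switch_c: switch c, one of four identical ones; it carries key c, the only part of it that can be touched. Origin under the middle of the key at table height; axes as the box's. Letters say nothing about the order in the row or about which is latched
- key_c_top (a point): middle of the flat top of key c, moving with it. The cap is 36 mm deep (box x) and 31 mm wide (box y); its top is 75.5 mm above the table when up, 71.7 mm when latched down
- key_c (a joint): how far key c is down, m: 0 up, 0.0038 latched, 0.008 at its stop. Push-push, clicking over at the stop: pressed there with 8 N or more and let go, an up key stays latched and a latched one comes up; pressed less than 7.5 mm down, each goes back. An up key gives from 2 N on, 0.5 N more per mm (some 2 N more at 100 mm/s); a latched one does not give below 4 N; 6 N reach the stop
- switch_d: switch d, one of four identical ones; it carries key d, the only part of it that can be touched. Origin under the middle of the key at table height; axes as the box's. Letters say nothing about the order in the row or about which is latched
- key_d_top (a point): middle of the flat top of key d, moving with it. The cap is 36 mm deep (box x) and 31 mm wide (box y); its top is 75.5 mm above the table when up, 71.7 mm when latched down
- key_d (a joint): how far key d is down, m: 0 up, 0.0038 latched, 0.008 at its stop. Push-push, clicking over at the stop: pressed there with 8 N or more and let go, an up key stays latched and a latched one comes up; pressed less than 7.5 mm down, each goes back. An up key gives from 2 N on, 0.5 N more per mm (some 2 N more at 100 mm/s); a latched one does not give below 4 N; 6 N reach the stop
- deli_cup: cream lidded deli cup, 74 mm across, 68 mm tall, left of the switch box; loose; origin at the middle of its underside; to be left alone
- tape_2: roll of brown parcel tape lying flat, 92 mm across, 48 mm tall, right of the switch box; loose; origin at the middle of its underside; to be left alone
- spice_jar_1: spice jar with a dark cap, 40 mm across, 105 mm tall, behind the switch box; loose; origin at the middle of its underside; to be left alone
- probe_thermometer: probe thermometer lying in front of the switch box, 166 x 44 x 13 mm; loose; origin at the middle of its underside; to be left alone
- binder_clip_3: black binder clip behind the switch box, 40 x 31 x 50 mm; loose; origin at the middle of its underside; to be left alone
- stapler: stapler further left, 147 x 37 x 48 mm; loose; origin at the middle of its underside; to be left alone

How it is judged:
By the outcome, as a careful person would: the job done as asked, in the order asked, and still so for the second after the job is handed in, with the robot touching nothing.
It also fails if it takes over 48 s, if anything falls off the work surface, if the arm or the gripper's body presses on something with over 40 N, if the wrist force passes 120 N, or if a joint passes its speed limit or range.

## Working session

There is one attempt and no reset: what is moved stays moved. The work goes in short steps, each a Python script; the robot and the scene stay as the last script left them, time stands still between calls to the robot, and variables do not carry over. Pictures are saved under pics/ and viewed, and the job is handed in when it is done.

```bash
mkdir -p pics; ls; python3 - <<'E'
from bench import r
import cv2,numpy as np
for n in("scene","top"):
    f=r.grab_frame(n); cv2.imwrite(f"pics/{n}0.png",f["pixels"][:,:,::-1])
    np.savez(f"{n}0.npz",**f)
    print(n,f["fx"],f["fy"],f["cx"],f["cy"],f["extrinsics"].round(3).tolist())
print(r.get_clock(),r.get_eef_pos(),r.get_eef_rot(),r.get_wrist_force())
E
```

```text
pics
scene 457.6374377094271 457.6374377094271 326.94868250846656 202.97497639445834 [[-0.871, -0.49, 0.016, 0.533], [-0.258, 0.43, -0.865, 0.147], [0.417, -0.758, -0.501, 1.3], [0.0, 0.0, 0.0, 1.0]]
top 476.3844540555322 476.3844540555322 324.16704080765146 197.7474885196338 [[-0.026, -1.0, 0.001, 0.149], [-0.992, 0.026, -0.122, 0.535], [0.122, -0.004, -0.992, 1.204], [0.0, 0.0, 0.0, 1.0]]
0.1 [0.26818367 0.61899334 0.20037299] [[ 3.97535008e-01 -3.94114677e-04 -9.17586924e-01]
 [ 9.17586256e-01 -1.10969732e-03  3.97535195e-01]
 [-1.17491821e-03 -9.99999307e-01 -7.95093224e-05]] [0.33933788 0.1010534  0.54217238]
```

View pics/scene0.png

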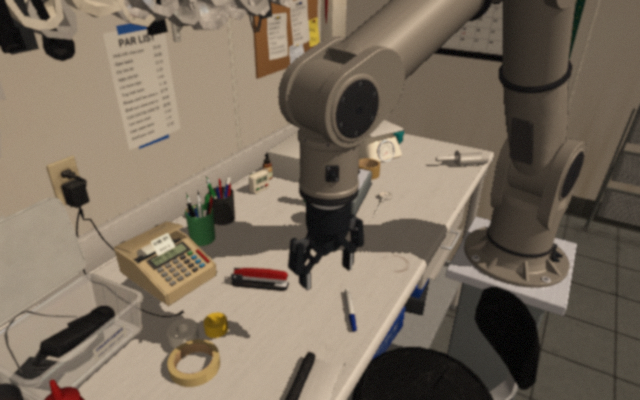

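View pics/top0.png

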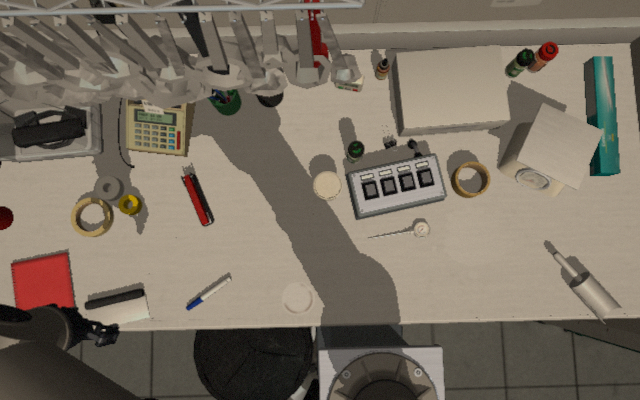

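The top view shows the box centred near (396,185) with four black keys. Clear of it are the cup (327,185), the tape (471,180), the thermometer (400,232), the jar (356,149) and the clip (390,140). I'll measure the keys next.

```bash
cat > h.py <<'E'
import numpy as np,cv2
def ray(f,u,v,z):
    E=f["extrinsics"];R=E[:3,:3];t=E[:3,3];c=-R.T@t
    d=R.T@np.array([(u-f["cx"])/f["fx"],(v-f["cy"])/f["fy"],1.]);return c+d*(z-c[2])/d[2]
def pt(f,u,v):
    E=f["extrinsics"];R=E[:3,:3];t=E[:3,3];Z=f["range_z"][int(round(v)),int(round(u))]
    return R.T@(np.array([(u-f["cx"])/f["fx"],(v-f["cy"])/f["fy"],1.])*Z-t)
E
python3 - <<'E'
import numpy as np,cv2
from h import *
f=dict(np.load("top0.npz"));im=f["pixels"]
c=im[120:250,300:500];cv2.imwrite("pics/crop.png",cv2.resize(c,(800,520),interpolation=cv2.INTER_CUBIC)[:,:,::-1])
m=(im.max(2)<60).astype(np.uint8);m[:,:345]=0;m[:,450:]=0;m[:160]=0;m[220:]=0
n,l,s,ce=cv2.connectedComponentsWithStats(m)
for i in range(1,n):
    if s[i,4]>30: print(s[i],ce[i].round(1),ray(f,*ce[i],.0755).round(4),pt(f,*ce[i]).round(4))
print("rack pts",[pt(f,u,v).round(3).tolist() for u,v in[(300,60),(250,85),(200,70),(330,5)]])
E
```

```text
[417 168  17  20 139] [424. 178.] [ 0.5767 -0.118   0.0755] [ 0.5765 -0.1177  0.0767]
[398 173  18  19 142] [405.4 182.2] [ 0.5673 -0.0707  0.0755] [ 0.5672 -0.0705  0.0764]
[346 174  12  45 119] [351.5 196. ] [0.5359 0.0662 0.0755] [0.545  0.0617 0.0031]
[380 177  17  19 133] [387.8 185.9] [ 0.559  -0.0259  0.0755] [ 0.5589 -0.0259  0.0758]
[362 181  17  19 139] [369.4 190.2] [0.5494 0.0206 0.0755] [0.5494 0.0206 0.0755]
rack pts [[0.615, 0.161, 0.73], [0.616, 0.232, 0.649], [0.62, 0.287, 0.695], [0.609, 0.128, 0.86]]
```

View pics/crop.png

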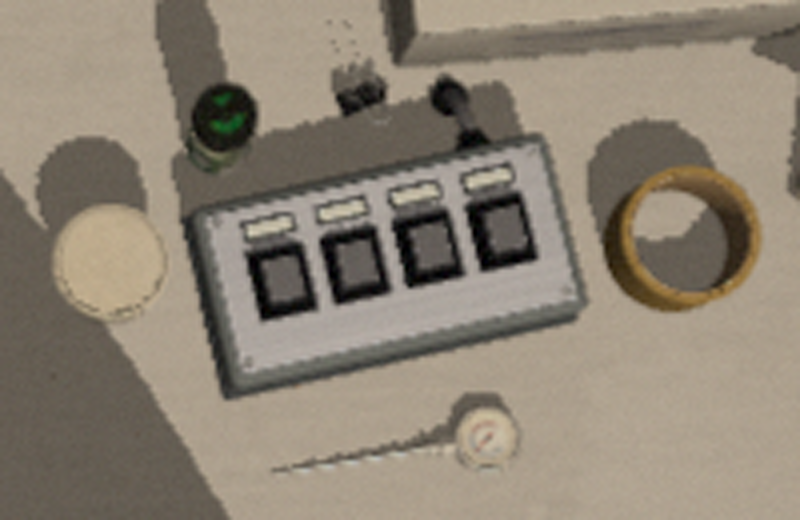

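The keys come out at 0.0755 m height (depth agrees) with 47 mm pitch, and yaw is about 0.194 rad. A rack hangs over the path from the start pose, so I'll check clearance before moving.

```bash
python3 - <<'E'
import numpy as np
from h import *
from bench import r
f=dict(np.load("top0.npz"));E=f["extrinsics"]
v,u=np.mgrid[:400,:640];Z=f["range_z"]
P=np.stack([(u-f["cx"])/f["fx"]*Z,(v-f["cy"])/f["fy"]*Z,Z],-1)-E[:3,3];P=P@E[:3,:3]
ok=(Z>0)&(P[...,2]>.3)&(v<125)
Q=P[ok];print(len(Q),Q.min(0),Q.max(0))
for y in np.arange(-.1,.9,.1):
    q=Q[abs(Q[:,1]-y)<.05]
    if len(q):print(round(y,1),len(q),"minx",q[:,0].min().round(3),"minz",q[:,2].min().round(3))
yaw=.194;bx=np.array([np.cos(yaw),np.sin(yaw),0]);yt=np.array([0,0,-1.]);R=np.c_[bx,yt,np.cross(bx,yt)]
print(r.solve_ik([.5494,.0206,.15],R),r.solve_ik([.5767,-.118,.0755],R))
print(r.solve_ik([.45,.35,.2],R), r.solve_ik([.5494,.0206,.15],-R*[1,-1,1]))
E
```

```text
28636 [0.59397621 0.08574703 0.61288926] [0.67072915 0.56543258 0.88050925]
0.1 2904 minx 0.607 minz 0.653
0.2 6499 minx 0.605 minz 0.625
0.3 7280 minx 0.595 minz 0.621
0.4 7714 minx 0.594 minz 0.616
0.5 4003 minx 0.601 minz 0.613
0.6 236 minx 0.604 minz 0.634
[-38.83287106  18.44547877  36.61828242 112.78928218 -13.66582749
  53.0174542   15.78710992] [-27.47505785  31.09396444  43.54372034 111.39496241 -28.30022929
  48.62930016  42.37059281]
[-61.84234665  15.1641053   21.05338211 106.75355722  -6.28050542
  59.2042311  -27.12039154] [ -59.90076468   32.40667484   69.93153053  113.64882293  -35.73635786
   59.52812943 -142.1377243 ]
```

```bash
cat >> h.py <<'E'
yaw=.194;bx=np.array([np.cos(yaw),np.sin(yaw),0]);by=np.array([-bx[1],bx[0],0]);yt=np.array([0,0,-1.]);R=np.c_[bx,yt,np.cross(bx,yt)]
E
python3 - <<'E'
import numpy as np
from h import *
from bench import r
r.command_gripper(0.0)
r.move_ptp([.45,.30,.2],R)
print(r.get_clock())
r.move_ptp([.47,-.02,.2],R)
r.wait(.2)
p=r.get_eef_pos();Rt=r.get_eef_rot();f=r.grab_frame("wrist")
np.savez("w.npz",p=p,R=Rt,**f);cv2.imwrite("pics/w.png",f["pixels"][:,:,::-1])
f=r.grab_frame("scene");cv2.imwrite("pics/scene1.png",f["pixels"][:,:,::-1])
print(r.get_clock(),p,Rt.round(3),[x for x in [r.get_wrist_force() for _ in range(3)]],r.get_finger_gap())
E
```

```text
2.2417
3.7583 [ 0.47020187 -0.01904952  0.19992064] [[ 0.981 -0.    -0.194]
 [ 0.194 -0.     0.981]
 [-0.    -1.    -0.   ]] [array([ 0.42601498, -0.26364273,  0.10525185]), array([ 0.42601498, -0.26364273,  0.10525185]), array([ 0.42601498, -0.26364273,  0.10525185])] 0.002604452893192761
```

View pics/w.png

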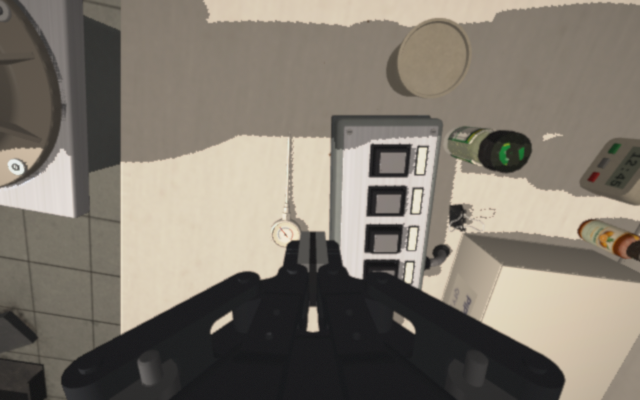

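View pics/scene1.png

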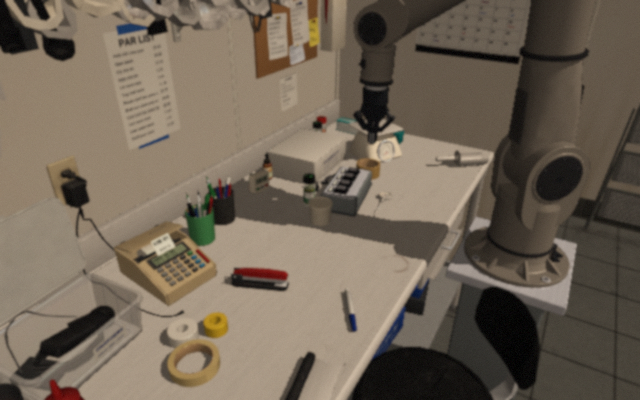

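The wrist view shows keys 1–3 at about (390,160), (387,200) and (384,239), with the fingertip hiding key 4. The arm is clear of the rack. I'll compare this with the top-view positions.

```bash
python3 - <<'E'
import numpy as np,cv2
from h import *
w=dict(np.load("w.npz"));T=w["tool_from_camera"]
A=np.eye(4);A[:3,:3]=w["R"];A[:3,3]=w["p"];C=A@T
w["extrinsics"]=np.linalg.inv(C)
# white strips + key tops
im=w["pixels"].astype(int);
m=((im.max(2)<60)).astype(np.uint8);m[:,:360]=0;m[:,415:]=0;m[:140]=0;m[258:]=0
n,l,s,c=cv2.connectedComponentsWithStats(m)
for i in range(1,n):
    if s[i,4]>100:
        x0,y0,ww,hh,_=s[i];q=(x0+ww/2-.5,y0+hh/2-.5)
        print(s[i],q,"z.064:",ray(w,*q,.064).round(4),"pt",pt(w,*q).round(4), "box",((ray(w,*q,.064)-[.5631,-.0485,0])@np.c_[bx,by]).round(4))
for k in ((390,160),(387,200),(384,239)): print("keytop pt",pt(w,*k))
# face left edge orientation
f=dict(np.load("top0.npz"));im=f["pixels"].astype(int)
m=(((im.min(2)>125)&(im.max(2)-im.min(2)<20))).astype(np.uint8);m[:,:345]=0;m[:,450:]=0;m[:150]=0;m[222:]=0
m=cv2.morphologyEx(m,cv2.MORPH_CLOSE,np.ones((25,25)))
cs=max(cv2.findContours(m,0,1)[0],key=cv2.contourArea);b=cv2.boxPoints(cv2.minAreaRect(cs))
W=np.array([ray(f,*q,.06) for q in b]);print(W.round(4),W.mean(0),[np.linalg.norm(W[i]-W[i-1]).round(4) for i in range(4)])
E
```

```text
[370 145  40  31 603] (np.float64(389.5), np.float64(160.0)) z.064: [0.5501 0.0171 0.064 ] pt [0.5465 0.0184 0.0755] box [-0.0001  0.0669]
[368 187  38  28 518] (np.float64(386.5), np.float64(200.5)) z.064: [ 0.5596 -0.0295  0.064 ] pt [ 0.557  -0.0274  0.0719] box [0.0003 0.0193]
[365 225  37  27 500] (np.float64(383.0), np.float64(238.0)) z.064: [ 0.5684 -0.0767  0.064 ] pt [ 0.5641 -0.0717  0.0758] box [-0.0002 -0.0287]
keytop pt [0.54705696 0.01852395 0.07549994]
keytop pt [ 0.55726513 -0.02665911  0.07219363]
keytop pt [ 0.56516545 -0.07228343  0.07696961]
[[ 0.5948  0.0649  0.06  ]
 [ 0.6385 -0.1524  0.06  ]
 [ 0.5362 -0.1694  0.06  ]
 [ 0.4934  0.0458  0.06  ]] [ 0.56573214 -0.05277442  0.06      ] [np.float64(0.1031), np.float64(0.2216), np.float64(0.1037), np.float64(0.2194)]
```

The views agree to about 2 mm, giving a row centre of about (0.5647, -0.052). Depth hints that key 2 is the low one. I'll tap all four, left to right.

```bash
cat >> h.py <<'E'
ctr=np.array([.5647,-.052,0])
def key(i,z): return ctr+by*(.048*(1.5-i))+np.array([0,0,z])   # TCP z
E
cat > tap.py <<'E'
from h import *
from bench import r
import sys
def tap(i,fs=2.2):
    r.line_to(key(i,.098),vel=.12,orientation=R); r.wait(.25)
    f0=r.get_wrist_force()
    hit=r.line_to(key(i,.0785),vel=.012,f_stop=fs)   # tip floor .0705
    p=r.get_eef_pos();f=r.get_wrist_force()
    r.line_to(key(i,.098),vel=.06)
    print(i+1,hit,"tip z",round(p[2]-.008,4),p.round(4),(f-f0).round(2),round(r.get_clock(),2))
E
python3 - <<'E'
from tap import *
r.move_ptp(key(0,.13),R)
tap(0)
E
```

```text
1 False tip z 0.0706 [0.5508 0.0187 0.0786] [ 0.13 -0.88  0.82] 7.2
```

No contact at the depth where I expected it. I'll look at the tip beside the key before going lower.

```bash
python3 - <<'E'
from tap import *
r.line_to(key(0,.0785),vel=.03,f_stop=2.2)
p=r.get_eef_pos();print(p,r.get_wrist_force())
for n in("scene","top","wrist"):
    Rt=r.get_eef_rot();f=r.grab_frame(n)
    if n=="wrist":
        A=np.eye(4);A[:3,:3]=Rt;A[:3,3]=p;f["extrinsics"]=np.linalg.inv(A@f["tool_from_camera"])
    np.savez(n+"2.npz",**f);im=f["pixels"]
    if n=="scene": im=cv2.resize(im[140:240,280:420],(800,571),interpolation=cv2.INTER_CUBIC)
    if n=="top": im=cv2.resize(im[130:240,320:480],(800,550),interpolation=cv2.INTER_CUBIC)
    cv2.imwrite(f"pics/{n}2.png",im[:,:,::-1])
r.line_to(key(0,.098),vel=.06)
E
```

```text
[0.5508718  0.01857106 0.07854189] [-0.20786661  0.11803223  0.21442895]
```

View pics/scene2.png

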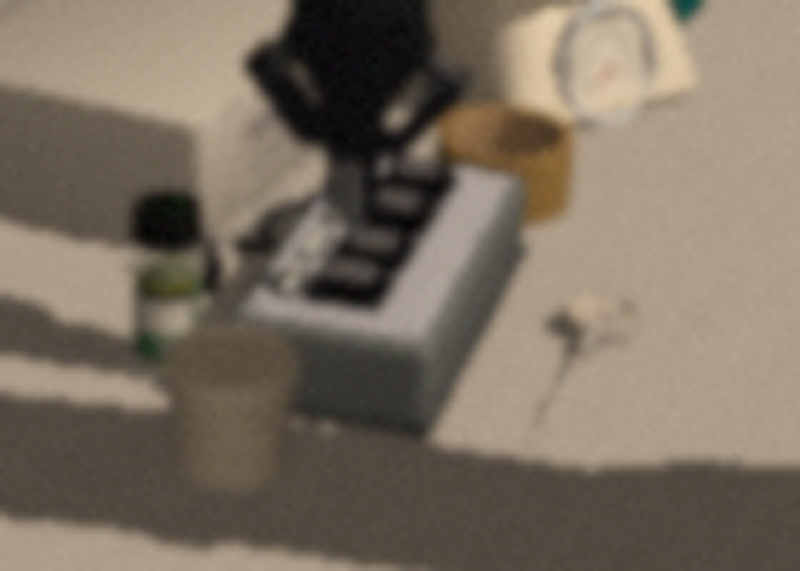

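View pics/wrist2.png

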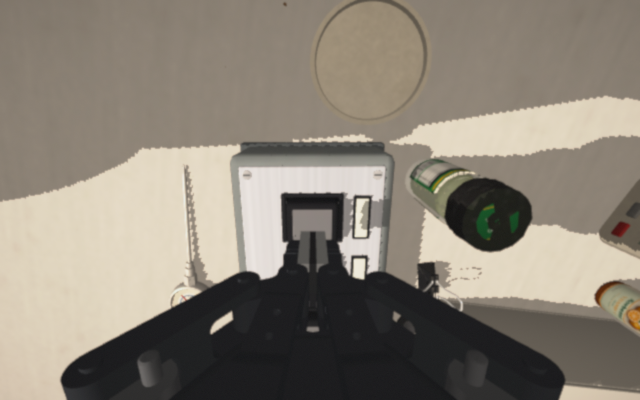

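```bash
python3 - <<'E'
from h import *
w=dict(np.load("wrist2.npz"));s=dict(np.load("scene2.npz"))
for k in [(313,215),(313,225),(305,236),(322,236),(305,245),(305,260)]: print("w",k,pt(w,*k).round(4))
T=w["tool_from_camera"];print(T.round(3))
g=140/800
for u,v in [(345,170),(345,200),(345,210),(350,275),(378,240),(400,200)]:
    print("s",(u,v),pt(s,280+u*g,140+v*g).round(4))
# ideal tip projected
for n,f in(("w",w),("s",s)):
    for z in(.0705,.0785,.0975):
        q=f["extrinsics"]@[.5508,.0186,z,1];print(n,z,f["fx"]*q[0]/q[2]+f["cx"],f["fy"]*q[1]/q[2]+f["cy"])
E
```

```text
w (313, 215) [0.5495 0.0237 0.0757]
w (313, 225) [0.5509 0.0165 0.0754]
w (305, 236) [0.5443 0.0278 0.1191]
w (322, 236) [0.5529 0.0298 0.1196]
w (305, 245) [0.5446 0.0275 0.1285]
w (305, 260) [0.5448 0.0283 0.1439]
[[ 1.     0.     0.    -0.001]
 [-0.    -0.288  0.957 -0.173]
 [ 0.    -0.957 -0.288  0.073]
 [ 0.     0.     0.     1.   ]]
s (345, 170) [0.549  0.0303 0.1416]
s (345, 200) [0.5511 0.0249 0.1203]
s (345, 210) [0.5516 0.0235 0.1134]
s (350, 275) [0.5457 0.0261 0.0752]
s (378, 240) [ 0.5527 -0.0219  0.0741]
s (400, 200) [ 0.5597 -0.0632  0.0804]
w 0.0705 313.4489655422371 219.45487679069043
w 0.0785 313.4969126457929 223.92583373951302
w 0.0975 313.62827196380084 236.17478752578367
s 0.0705 340.89234904736367 188.07639188278625
s 0.0785 340.9707327663467 185.88955450565223
s 0.0975 341.15861101785595 180.64791519481815
```

Both cameras put the closed tip at about z = 0.113 with the TCP at 0.0785. So the tip really stands about 35 mm behind the TCP, not 8 mm ahead as the sheet says. Keys 1 and 2 are untouched. I'll go down by force guard instead, with a floor.

```bash
cat > tap.py <<'E'
from h import *
from bench import r
UPZ=.060
def tap(i,lo=.032,fs=2.5,v=.012,up=UPZ):
    r.line_to(key(i,up),vel=.12,orientation=R); r.wait(.25)
    f0=r.get_wrist_force()
    hit=r.line_to(key(i,lo),vel=v,f_stop=fs)
    p=r.get_eef_pos();f=r.get_wrist_force()
    r.line_to(key(i,up),vel=.06)
    print(i+1,hit,"TCP z",round(p[2],4),p.round(4),(f-f0).round(2),round(r.get_clock(),2))
E
python3 - <<'E'
from tap import *
tap(0)
E
```

```text
1 True TCP z 0.0428 [0.5508 0.0186 0.0428] [ 1.14 -0.28  2.25] 11.17
```

```bash
python3 - <<'E'
from tap import *
for i in(1,2,3): tap(i,lo=.034,up=.053)
E
```

```text
2 True TCP z 0.0405 [ 0.56   -0.0285  0.0405] [1.65 0.67 4.72] 13.34
3 True TCP z 0.0427 [ 0.5693 -0.0756  0.0427] [ 0.53 -0.12  3.48] 15.38
4 True TCP z 0.0429 [ 0.5785 -0.1226  0.0429] [ 1.51 -0.29  3.11] 17.39
```

Key 2 stopped 2.3 mm lower and felt stiffer, and the depth reading agrees (71.9 mm), so it is the latched one. Now I'll press it to its stop.

```bash
python3 - <<'E'
from tap import *
i=1
r.line_to(key(i,.050),vel=.12,orientation=R); r.wait(.2)
f0=r.get_wrist_force()
hit=r.line_to(key(i,.030),vel=.015,f_stop=14)
r.wait(.15)
print(hit,r.get_eef_pos().round(4),(r.get_wrist_force()-f0).round(2))
r.line_to(key(i,.060),vel=.06)
r.line_to(np.array([.46,-.02,.16]),vel=.2)
r.wait(.2)
p=r.get_eef_pos();Rt=r.get_eef_rot();f=r.grab_frame("wrist");A=np.eye(4);A[:3,:3]=Rt;A[:3,3]=p;f["extrinsics"]=np.linalg.inv(A@f["tool_from_camera"])
np.savez("w3.npz",**f);cv2.imwrite("pics/w3.png",f["pixels"][:,:,::-1])
t=r.grab_frame("top");cv2.imwrite("pics/top3.png",t["pixels"][:,:,::-1])
v,u=np.mgrid[:400,:640]
for nm,g in(("w",f),("t",t)):
  E=g["extrinsics"]
  for k in range(4):
    h=[]
    for a in np.arange(-8,9,2)*1e-3:
      for b in np.arange(-8,9,2)*1e-3:
        q=E@np.r_[key(k,.0745)+bx*a+by*b,1];uu,vv=g["fx"]*q[0]/q[2]+g["cx"],g["fy"]*q[1]/q[2]+g["cy"]
        if 0<=uu<639 and 0<=vv<399: h.append(pt(g,uu,vv)[2])
    print(nm,k+1,np.median(h).round(4) if h else None)
print(r.get_clock())
E
```

```text
True [ 0.5601 -0.0284  0.037 ] [-4.05  1.03 12.57]
w 1 0.0756
w 2 0.0755
w 3 0.0755
w 4 0.2517
t 1 0.0743
t 2 0.5383
t 3 0.5741
t 4 0.5623
21.275
```

View pics/w3.png

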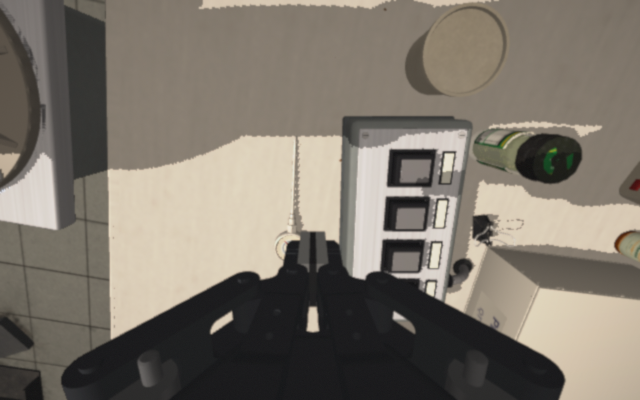

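View pics/top3.png

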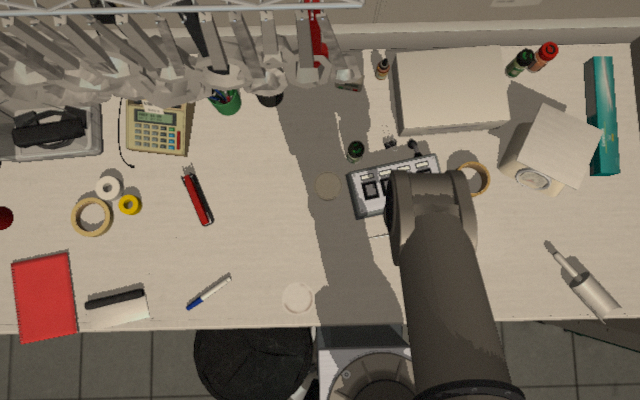

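Keys 1–3 now stand at 75.5 mm and the surrounding things haven't moved. The gripper hides key 4, so I'll shift sideways and check it.

```bash
python3 - <<'E'
from tap import *
r.line_to(np.array([.48,-.16,.2]),vel=.2)
r.wait(.2)
p=r.get_eef_pos();Rt=r.get_eef_rot();g=r.grab_frame("wrist");A=np.eye(4);A[:3,:3]=Rt;A[:3,3]=p;E=np.linalg.inv(A@g["tool_from_camera"]);g["extrinsics"]=E
cv2.imwrite("pics/w4.png",g["pixels"][:,:,::-1])
for k in range(4):
    h=[]
    for a in np.arange(-8,9,2)*1e-3:
      for b in np.arange(-8,9,2)*1e-3:
        q=E@np.r_[key(k,.0745)+bx*a+by*b,1];uu,vv=g["fx"]*q[0]/q[2]+g["cx"],g["fy"]*q[1]/q[2]+g["cy"]
        if 0<=uu<639 and 0<=vv<399: h.append(pt(g,uu,vv)[2])
    print(k+1,np.median(h).round(4) if h else None)
print(r.get_clock())
E
```

```text
1 0.0753
2 0.0753
3 0.0756
4 0.0755
22.4083
```

View pics/w4.png

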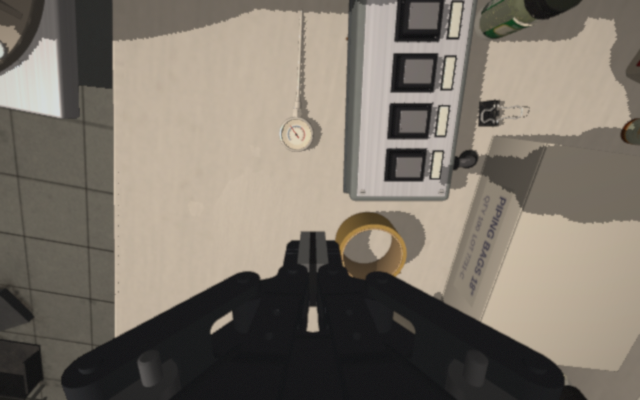

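All four keys, at (420,20), (415,72), (410,120) and (405,163), measure about 75.5 mm, so they are all up. The tool is clear of everything, so I'm handing in.

```bash
python3 - <<'E'
from bench import r
print(r.get_wrist_force(),r.sign_off())
E
```

```text
the job is handed in; nothing more can be done
[0.57604333 0.42865235 0.41551185] None
```

The second key from the left was the latched one. I pressed it to its click, and all four keys now stand up. I handed the job in at about 22.4 s on the robot's clock.

- **Taps:** I tapped the keys left to right with the closed fingertip, at 2.3–4.7 N. Keys 1, 3 and 4 stopped the tip with the TCP at about 42.8 mm. Key 2 stopped it at 40.5 mm and felt stiffer, and an earlier depth reading had also put its top at about 72 mm.
- **Press:** I pushed key 2 down to its stop, with 12.6 N still on it 0.15 s later, then let go.
- **Final check:** the wrist camera's depth shows all four key tops at 75.3–75.6 mm. In the last pictures the surrounding things look unmoved, and the tool was clear of everything.

**What disagreed:**
- **Fingertip position:** the closed fingertip stood about 31–35 mm behind the reported TCP, not 8 mm ahead as the sheet says. My first two descents over key 1 therefore stopped in the air. I confirmed the offset with two cameras and then found the keys by force.
- **Key row position:** the top and wrist cameras differed by 2–3 mm on the row's centre, which was well within the size of the key caps.

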